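Square up the jam jars with the price rail

TASK

Pick up the pale oak price rail by its dark grip block and, holding it, use its straight long edge to push the three red jam jars into one straight line, pushing with the rail, not the fingers, and tipping none over. Then let go of the rail, leaving it lying flat on the counter against the row, with all three jars standing up against that edge.

Things in the scene. Friction and masses are not known exactly. Their poses are not given: they have to be found in the camera images.
- rail: pale oak price rail, loose, 0.26 kg. Base 70 (x) x 300 (y) x 10 mm; origin: centre of its underside, z up. Upright lip 12 mm thick, 24 high along the whole +x edge; its outer face at x = 35 mm is the pushing edge. Dark grip block 30 x 30 mm, top 50 mm above the underside, centred at x = -20 mm, y = 0. Starts flat on the counter beside the jars, lip towards -y
- jar_a: red jam jar with white lid, closed, upright, 54 mm diameter, 52 mm high, about 0.2 kg; origin: centre of its underside on the counter (z = 0), z up. One of three on a thin dark mat, about 85 mm apart side to side; two stand about 60 mm nearer the robot than the third (any of them). Amber jars with black lids are not part of the job
- jar_b: red jam jar with white lid, closed, upright, 54 mm diameter, 52 mm high, about 0.2 kg; origin: centre of its underside on the counter (z = 0), z up. One of three on a thin dark mat, about 85 mm apart side to side; two stand about 60 mm nearer the robot than the third (any of them). Amber jars with black lids are not part of the job
- jar_c: red jam jar with white lid, closed, upright, 54 mm diameter, 52 mm high, about 0.2 kg; origin: centre of its underside on the counter (z = 0), z up. One of three on a thin dark mat, about 85 mm apart side to side; two stand about 60 mm nearer the robot than the third (any of them). Amber jars with black lids are not part of the job
Not all that is in view belongs to the job. What is shaped like the jar_a but pink or purple is not meant. What is shaped like the jar_b but pink or purple is not meant.

How it is judged:
By the outcome, as a careful person would: the job done as asked, in the order asked, and still so for the second after the job is handed in, with the robot touching nothing.
It also fails if it takes over 42 s, if anything falls off the work surface, if the arm or the gripper's body presses on something with over 40 N, if the wrist force passes 120 N, or if a joint passes its speed limit or range.

ROBOT

A 6-joint arm with a two-finger parallel gripper is mounted at the origin on the work surface. World frame = base frame: x ahead of the robot, y to its left, z up, the work surface at z = 0. Lengths are in m, angles in rad, forces in N, time in s.
With the tool pointing down it reaches from about 0.275 to 0.875 m from the base axis. Payload 12.5 kg.
Tool frame: the origin (TCP) lies midway between the tips of the shut fingers; the grasp point (between the pads) lies 19 mm behind it; z points along the fingers, y is the line along which they close (so a half turn about z gives the same grasp; the last joint's range is limited). The gripper opens to 85 mm and grips with 20 to 120 N. Pads are 22 mm wide; open, the fingers measure 114 mm over their backs; the gripper's body (76 mm by 85 mm) begins 54 mm behind the grasp point. The pads swing forward as they close: fully open they stand 13 mm farther back than shut.
Start: joints at [1.221, 0.351, 1.652, -0, 1.139, -0.085], TCP at [0.144, 0.531, 0.231] pointing down, gripper open.
Joint ranges: [-2.75, 2.75], [-0.79, 2.1], [0.01, 2.65], [-1.57, 4.71], [0.07, 3.14], [-2.87, 2.87]. Speed limits (rad/s): [2.22, 2.22, 2.79, 3.14, 3.14, 3.14].

INTERFACE

Orientations are given as a rotation vector (axis times angle).
In Python, from plant import status, vision, ctrl gives the robot as it stands. The module is installed in compiled form; this text tells all that it offers.
- The arm moves only by the shell command python3 -m crank 'ROWS' [FORCE]. ROWS is JSON, a list of rows, each an object with "hand": the finger opening in m, from 0 to 0.0854; "linear": the shift along the tool's x, y, z in m, a list of three; "dr": the turn, a rotation vector about the tool's x, y, z in degrees, a list of three. In form: [{"hand": hand, "linear": [x, y, z], "dr": [wx, wy, wz]}, ...]. A call has 1 to 5 rows; each row is the pose to reach, as a shift and turn from the pose commanded when the call began, along the tool's axes at that moment; what a row does not reach only later rows make up. A row lasts 1/12 s, in which the tool goes at most 41.7 mm and 7.16 degrees, less where a joint would pass 70% of its speed; a pose out of reach is approached as far as the arm can. A call with a gripper value outside its range is refused whole. The fingers move at their own pace and stop on an object; FORCE is the grip in N (left out, the last holds). Time passes only in rows, so rows that repeat a pose let the fingers close. It gives the time, the measured TCP pose, the force, the opening and the grip force at its end, in the units of the state.
- status.get_obs(): the state, without advancing time (a new reading comes with each control period).
- vision.grab_frame(name): name is "scene" or "top" or "wrist"; returns the picture (420x560x3 uint8, blue, green, red); there is no depth.
- vision.camera_info(name): a dict with "camera_matrix" (3x3 intrinsics, pixels), "k1" (the pictures are not rectified: a ray, as slopes to the right and down, at radius r is drawn at 1 + k1 r^2 times it, then the intrinsics apply), "eye" and "attitude" of the camera in the world. Camera axes: x right, y down, z forward; pixel columns grow to the right and rows downward; lengths in m; the calibration is good to about 2 mm. A picture is of the moment at which its call begins: read the wrist's pose just before it. camera_info takes no time and is no camera call; for the wrist camera it gives the pose at the moment of the call.
- ctrl.sign_off(): hands the job in; it is judged then, once.
The state is a dict: "time_s": time; "joint_pos": joint angles; "joint_velocities": joint speeds; "joint_efforts": joint torques, N m; "eef_pos": TCP position; "ee_rot": TCP orientation; "contact_force": force on the tool from outside, world axes, zero at the start; "wrist_torque": the same for the moment, N m; "width": finger opening in m; "finger_force": force on a finger pad.
Only numpy, scipy, OpenCV 4.12 (cv2) and the standard library are available. Lean on these libraries where they do the work, as an engineer would, in place of code of your own. Each camera call takes 0.05 s, during which the arm holds its last target. There are 200 camera calls.

## Working session

There is one attempt and no reset: what is moved stays moved. The work goes in short steps, Python scripts to look and compute and a shell command to move; the robot and the scene stay as the last step left them, time stands still between calls to the robot, and variables do not carry over. Pictures are saved under pics/ and viewed, at most 10 in all, crops included, and the job is handed in when it is done.

```bash
mkdir -p pics
python3 - <<'E'
from plant import status, vision
import cv2
print(status.get_obs())
for n in("top","scene"):
    cv2.imwrite(f"pics/{n}1.png",vision.grab_frame(n)); print(n,vision.camera_info(n))
E
```

```text
{'time_s': 0.0, 'joint_pos': array([ 1.22141204e+00,  3.51210241e-01,  1.65242529e+00, -6.10916138e-06,
        1.13911946e+00, -8.45862585e-02]), 'joint_velocities': array([ 0.0001608 , -0.00051937,  0.00067184,  0.00067302, -0.00090301,
        0.00080945]), 'joint_efforts': array([-8.81992037e-04, -5.06102800e+01, -2.91406345e+01, -6.92306935e-05,
        4.44634992e-03, -8.55815642e-06]), 'eef_pos': array([0.14379696, 0.53052158, 0.23077221]), 'ee_rot': array([-4.14693249e-01, -3.11385493e+00,  1.78470899e-03]), 'contact_force': array([-0.62055309,  0.08367218, -0.67683954]), 'wrist_torque': array([0.03427892, 0.00186308, 0.00770947]), 'finger_force': 0.0, 'width': 0.08539457659215949}
top {'camera_matrix': array([[444.36600268,   0.        , 278.18678263],
       [  0.        , 444.36600268, 209.97413307],
       [  0.        ,   0.        ,   1.        ]]), 'k1': -0.04945094548679312, 'eye': array([0.30102663, 0.01855753, 1.18709161]), 'attitude': array([-2.04655948,  2.18379133, -0.22311685])}
scene {'camera_matrix': array([[452.23591422,   0.        , 283.37997111],
       [  0.        , 452.23591422, 208.16365069],
       [  0.        ,   0.        ,   1.        ]]), 'k1': -0.110752195833956, 'eye': array([ 0.9892007 , -0.54719039,  0.66572552]), 'attitude': array([-2.19907482, -0.74593073,  0.317379  ])}
```

View pics/top1.png

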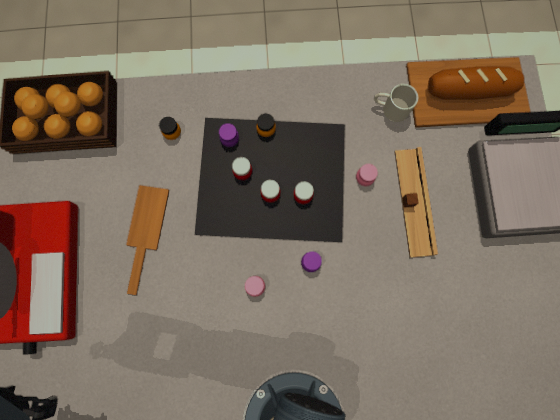

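View pics/scene1.png

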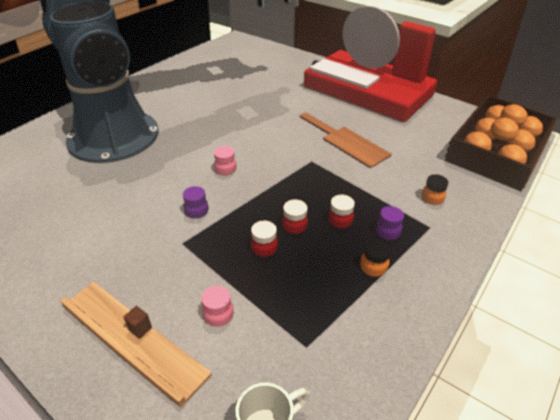

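The top view shows the red jars' lids at about (242,168), (270,190) and (304,193). The rail runs from (410,150) to (422,255), with its grip block at (410,200) and the lip on the right. I'll enlarge the view to measure more closely.

```bash
cat > h.py <<'E'
import numpy as np, cv2
from scipy.spatial.transform import Rotation as R
from plant import status, vision
def ray2w(n,px,z,info=None):
    c=info or vision.camera_info(n)
    d=cv2.undistortPoints(np.array([[px]],float),c["camera_matrix"],np.array([c["k1"],0,0,0.]))[0,0]
    v=R.from_rotvec(c["attitude"]).apply([*d,1]); e=c["eye"]
    return e+v*(z-e[2])/v[2]
def w2px(n,p,info=None):
    c=info or vision.camera_info(n)
    r=R.from_rotvec(c["attitude"]).inv(); t=-r.apply(c["eye"])
    return cv2.projectPoints(np.array([p],float),r.as_rotvec(),t,c["camera_matrix"],np.array([c["k1"],0,0,0.]))[0][0,0]
E
python3 - <<'E'
import cv2
from h import *
im=cv2.imread("pics/top1.png")
c=im[110:270,190:450]
cv2.imwrite("pics/crop1.png",cv2.resize(c,None,fx=3,fy=3,interpolation=cv2.INTER_CUBIC))
# lids: white blobs in mat region
hsv=cv2.cvtColor(im,cv2.COLOR_BGR2HSV)
m=((hsv[...,1]<60)&(hsv[...,2]>130)).astype('uint8'); m[:, :205]=0;m[:,335:]=0;m[:145]=0;m[215:]=0
n,l,s,ce=cv2.connectedComponentsWithStats(m)
for i in range(1,n):
    if s[i,4]>50: print(s[i],ce[i],ray2w("top",ce[i],0.052))
E
```

```text
[233 157  17  17 237] [240.92827004 165.30379747] [0.66389039 0.09566228 0.052     ]
[261 180  18  18 255] [269.7254902  188.22745098] [0.59589896 0.0228501  0.052     ]
[295 182  18  17 249] [303.78714859 189.98393574] [ 0.58531439 -0.06638425  0.052     ]
```

View pics/crop1.png

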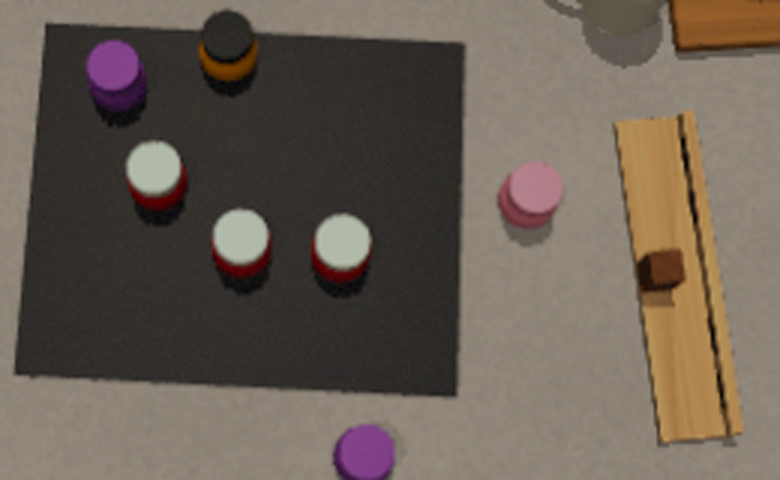

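The crop shows the rail's base corners at (615,123) and (660,443), its outer lip corners at (692,112) and (742,432), and the top of the block near (668,265). One pink jar sits between the mat and the rail.

Run:
```python
from h import *
for nm,p,z in [("bTL",(615,123),.01),("bBL",(660,443),.01),("lT",(692,112),.024),("lB",(742,432),.024),("blk",(667,265),.05),("purpNear",(366,451),.052),("amber",(228,37),.052),("purpFar",(114,70),.052),("pink",(537,188),.052)]:
    q=((p[0]+.5)/3+190-.5,(p[1]+.5)/3+110-.5); print(nm,np.round(ray2w("top",q,z),4))
print("pink2",ray2w("top",(255,285),.052))
o=status.get_obs(); M=R.from_rotvec(o["ee_rot"]).as_matrix(); print(M.round(3))
c=vision.camera_info("wrist"); print(c, M.T@(c["eye"]-o["eef_pos"]))
```

```text
bTL [ 0.6925 -0.3319  0.01  ]
bBL [ 0.3937 -0.3367  0.01  ]
lT [ 0.6941 -0.4005  0.024 ]
lB [ 0.3972 -0.4062  0.024 ]
blk [ 0.5457 -0.3502  0.05  ]
purpNear [ 0.4004 -0.0724  0.052 ]
amber [0.7827 0.0226 0.052 ]
purpFar [0.7577 0.1273 0.052 ]
pink [ 0.6225 -0.2425  0.052 ]
pink2 [0.34680907 0.07530955 0.052     ]
[[-0.965  0.262 -0.   ]
 [ 0.262  0.965 -0.001]
 [ 0.    -0.001 -1.   ]]
{'camera_matrix': array([[292.83912343,   0.        , 275.05606218],
       [  0.        , 292.83912343, 205.67348647],
       [  0.        ,   0.        ,   1.        ]]), 'k1': -0.03401417142627273, 'eye': array([0.06773646, 0.55095568, 0.3732091 ]), 'attitude': array([2.28838172, 1.75009196, 0.27523278])} [ 0.07877299 -0.00037261 -0.1423978 ]
```

```bash
R='{"hand":0.085,"linear":[-0.128,-0.154,0],"dr":[0,0,0]}'; 
python3 -m crank '[{"hand":0.085,"linear":[-0.128,-0.154,0],"dr":[0,0,0]},{"hand":0.085,"linear":[-0.128,-0.154,0],"dr":[0,0,0]},{"hand":0.085,"linear":[-0.128,-0.154,0],"dr":[0,0,0]},{"hand":0.085,"linear":[-0.128,-0.154,0],"dr":[0,0,0]},{"hand":0.085,"linear":[-0.128,-0.154,0],"dr":[0,0,0]}]' 60
```

```text
time_s: 0.52
eef_pos: [0.2273, 0.3462, 0.231]
ee_rot: [-0.414, -3.114, 0.001]
contact_force: [0.7, 1.0, 0.4]
width: 0.0849
finger_force: 0.0
```

```bash
python3 -m crank '[{"hand":0.085,"linear":[-0.128,-0.154,0],"dr":[0,0,0]},{"hand":0.085,"linear":[-0.128,-0.154,0],"dr":[0,0,0]},{"hand":0.085,"linear":[-0.128,-0.154,0],"dr":[0,0,0]},{"hand":0.085,"linear":[-0.128,-0.154,0],"dr":[0,0,0]},{"hand":0.085,"linear":[-0.128,-0.154,0],"dr":[0,0,0]}]' >/dev/null
python3 -m crank '[{"hand":0.085,"linear":[-0.128,-0.154,0],"dr":[0,0,0]},{"hand":0.085,"linear":[-0.128,-0.154,0],"dr":[0,0,0]},{"hand":0.085,"linear":[-0.128,-0.154,0],"dr":[0,0,0]},{"hand":0.085,"linear":[-0.128,-0.154,0],"dr":[0,0,0]},{"hand":0.085,"linear":[-0.128,-0.154,0],"dr":[0,0,0]}]'
python3 -m crank '[{"hand":0.085,"linear":[-0.128,-0.154,0],"dr":[0,0,35]},{"hand":0.085,"linear":[-0.128,-0.154,0],"dr":[0,0,35]},{"hand":0.085,"linear":[-0.128,-0.154,0],"dr":[0,0,35]},{"hand":0.085,"linear":[-0.128,-0.154,0],"dr":[0,0,35]},{"hand":0.085,"linear":[-0.128,-0.154,0],"dr":[0,0,35]}]'
python3 -m crank '[{"hand":0.085,"linear":[0,0,0],"dr":[0,0,35]},{"hand":0.085,"linear":[0,0,0],"dr":[0,0,35]},{"hand":0.085,"linear":[0,0,0],"dr":[0,0,35]},{"hand":0.085,"linear":[0,0,0],"dr":[0,0,35]},{"hand":0.085,"linear":[0,0,0],"dr":[0,0,35]}]'
cat >> h.py <<'E'
def rel(target,z,heading):
    o=status.get_obs(); M=R.from_rotvec(o["ee_rot"]).as_matrix()
    h=np.degrees(np.arctan2(M[1,1],M[0,1]))
    d=np.array([*target,z])-o["eef_pos"]
    print("t",o["time_s"],"pos",o["eef_pos"].round(4),"head",h.round(2),"lin",(M.T@d).round(4),"drz",round(h-heading,2))
E
python3 -c "
from h import *
rel((.545,-.3495),.231,.9)"
```

```text
time_s: 1.35
eef_pos: [0.3941, -0.0183, 0.2313]
ee_rot: [0.416, 3.114, -0.0]
contact_force: [0.5, 1.3, -0.6]
width: 0.0852
finger_force: 0.0
time_s: 1.77
eef_pos: [0.4774, -0.2005, 0.231]
ee_rot: [-1.342, -2.84, 0.0]
contact_force: [-0.1, -0.2, -0.1]
width: 0.0851
finger_force: 0.0
time_s: 2.18
eef_pos: [0.4767, -0.1977, 0.2309]
ee_rot: [-2.133, -2.305, 0.0]
contact_force: [-0.7, -0.5, 0.2]
width: 0.085
finger_force: 0.0
t 2.1833 pos [ 0.4767 -0.1977  0.2309] head 4.45 lin [-0.1566  0.0564 -0.0002] drz 3.55
```

```bash
python3 -m crank '[{"hand":0.085,"linear":[-0.157,0.056,0.06],"dr":[0,0,3.5]},{"hand":0.085,"linear":[-0.157,0.056,0.06],"dr":[0,0,3.5]},{"hand":0.085,"linear":[-0.157,0.056,0.06],"dr":[0,0,3.5]},{"hand":0.085,"linear":[-0.157,0.056,0.06],"dr":[0,0,3.5]},{"hand":0.085,"linear":[-0.157,0.056,0.06],"dr":[0,0,3.5]}]'>/dev/null
python3 -m crank '[{"hand":0.085,"linear":[0,0,0],"dr":[0,0,0]},{"hand":0.085,"linear":[0,0,0],"dr":[0,0,0]}]'>/dev/null
python3 - <<'E'
from h import *
rel((.545,-.3495),.10,.9)
c=vision.camera_info("wrist"); im=vision.grab_frame("wrist")
cv2.imwrite("pics/w1.png",im)
for p in [(.560,-.3345,.05),(.530,-.3345,.05),(.530,-.3645,.05),(.560,-.3645,.05),(.545,-.4037,.024)]: print(p,w2px("wrist",p,c).round(1))
import json; json.dump({k:np.array(v).tolist() for k,v in c.items()},open("c.json","w"))
E
```

```text
t 2.7667 pos [ 0.5454 -0.349   0.1707] head 1.3 lin [-0.0005 -0.0004  0.0707] drz 0.4
(0.56, -0.3345, 0.05) [291.5 184.7]
(0.53, -0.3345, 0.05) [258.9 184. ]
(0.53, -0.3645, 0.05) [258.8 214.6]
(0.56, -0.3645, 0.05) [290.2 215.3]
(0.545, -0.4037, 0.024) [273.8 241.1]
```

View pics/w1.png

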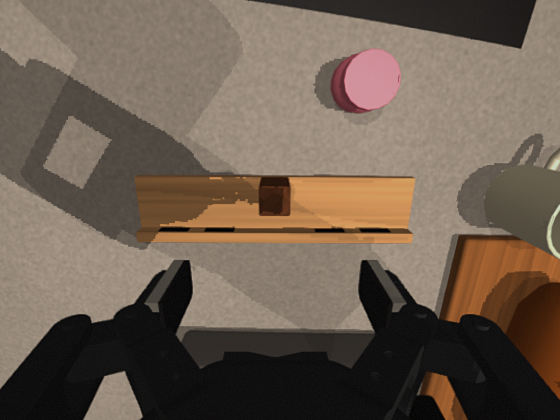

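The grip block's top spans about cols 259–291 and rows 185–216, matching the prediction. I'll descend and grip.

```bash
python3 -m crank '[{"hand":0.085,"linear":[-0.0005,-0.0005,0.155],"dr":[0,0,0.4]},{"hand":0.085,"linear":[-0.0005,-0.0005,0.155],"dr":[0,0,0.4]},{"hand":0.085,"linear":[-0.0005,-0.0005,0.155],"dr":[0,0,0.4]},{"hand":0.085,"linear":[-0.0005,-0.0005,0.155],"dr":[0,0,0.4]},{"hand":0.085,"linear":[-0.0005,-0.0005,0.155],"dr":[0,0,0.4]}]'
python3 -m crank '[{"hand":0.0,"linear":[0,0,0],"dr":[0,0,0]},{"hand":0.0,"linear":[0,0,0],"dr":[0,0,0]},{"hand":0.0,"linear":[0,0,0],"dr":[0,0,0]},{"hand":0.0,"linear":[0,0,0],"dr":[0,0,0]},{"hand":0,"linear":[0,0,0],"dr":[0,0,0]}]' 80
python3 -m crank '[{"hand":0.0,"linear":[0,0,0],"dr":[0,0,0]},{"hand":0.0,"linear":[0,0,0],"dr":[0,0,0]},{"hand":0.0,"linear":[0,0,0],"dr":[0,0,0]},{"hand":0.0,"linear":[0,0,0],"dr":[0,0,0]},{"hand":0,"linear":[0,0,0],"dr":[0,0,0]}]'
```

```text
time_s: 3.23
eef_pos: [0.5425, -0.3466, 0.0114]
ee_rot: [-2.196, -2.234, 0.002]
contact_force: [-0.1, 0.4, -1.4]
width: 0.0848
finger_force: 0.0
time_s: 3.65
eef_pos: [0.5463, -0.3506, 0.0186]
ee_rot: [2.201, 2.237, 0.001]
contact_force: [1.0, 0.2, -0.0]
width: 0.0289
finger_force: 79.5
time_s: 4.07
eef_pos: [0.5463, -0.3506, 0.0186]
ee_rot: [2.201, 2.237, 0.001]
contact_force: [-1.0, 1.9, 10.4]
width: 0.0284
finger_force: 80.8
```

```bash
python3 -m crank '[{"hand":0.0,"linear":[0,0,-0.02],"dr":[0,0,0]},{"hand":0.0,"linear":[0,0,-0.045],"dr":[0,0,0]},{"hand":0.0,"linear":[0,0,-0.08],"dr":[0,0,0]},{"hand":0.0,"linear":[0,0,-0.12],"dr":[0,0,0]},{"hand":0,"linear":[0,0,-0.13],"dr":[0,0,0]}]' 100
python3 -m crank '[{"hand":0,"linear":[0,0,0],"dr":[0,0,-6]},{"hand":0,"linear":[0,0,0],"dr":[0,0,-12]},{"hand":0,"linear":[0,0,0],"dr":[0,0,-18]},{"hand":0,"linear":[0,0,0],"dr":[0,0,-24]},{"hand":0,"linear":[0,0,0],"dr":[0,0,-29]}]'>/dev/null
python3 -m crank '[{"hand":0,"linear":[0,0,0],"dr":[0,0,-6]},{"hand":0,"linear":[0,0,0],"dr":[0,0,-12]},{"hand":0,"linear":[0,0,0],"dr":[0,0,-18]},{"hand":0,"linear":[0,0,0],"dr":[0,0,-24]},{"hand":0,"linear":[0,0,0],"dr":[0,0,-29]}]'>/dev/null
python3 -m crank '[{"hand":0,"linear":[0,0,0],"dr":[0,0,-6]},{"hand":0,"linear":[0,0,0],"dr":[0,0,-12]},{"hand":0,"linear":[0,0,0],"dr":[0,0,-18]},{"hand":0,"linear":[0,0,0],"dr":[0,0,-22]},{"hand":0,"linear":[0,0,0],"dr":[0,0,-24]}]'
python3 - <<'E'
from h import *
rel((.494,.030),.15,83.2)
E
```

```text
time_s: 4.48
eef_pos: [0.5473, -0.3513, 0.1533]
ee_rot: [2.197, 2.233, 0.002]
contact_force: [0.4, -0.5, -1.1]
width: 0.0285
finger_force: 99.5
time_s: 5.73
eef_pos: [0.5451, -0.3498, 0.1463]
ee_rot: [-0.187, -3.136, -0.0]
contact_force: [-0.4, -0.7, -2.5]
width: 0.0286
finger_force: 99.3
t 5.7333 pos [ 0.5451 -0.3498  0.1463] head 83.16 lin [ 0.096   0.371  -0.0036] drz -0.04
```

```bash
python3 -m crank '[{"hand":0,"linear":[0.008,0.03,0],"dr":[0,0,0]},{"hand":0,"linear":[0.016,0.062,0],"dr":[0,0,0]},{"hand":0,"linear":[0.026,0.1,0],"dr":[0,0,0]},{"hand":0,"linear":[0.036,0.138,0],"dr":[0,0,0]},{"hand":0,"linear":[0.046,0.176,0],"dr":[0,0,0]}]'>/dev/null
python3 -m crank '[{"hand":0,"linear":[0.01,0.038,0],"dr":[0,0,0]},{"hand":0,"linear":[0.02,0.076,0],"dr":[0,0,0]},{"hand":0,"linear":[0.03,0.114,0],"dr":[0,0,0]},{"hand":0,"linear":[0.04,0.152,0],"dr":[0,0,0]},{"hand":0,"linear":[0.048,0.18,0],"dr":[0,0,0]}]'>/dev/null
python3 -m crank '[{"hand":0,"linear":[0.002,0.015,0],"dr":[0,0,0]},{"hand":0,"linear":[0.002,0.015,0],"dr":[0,0,0]},{"hand":0,"linear":[0.002,0.015,0],"dr":[0,0,0]},{"hand":0,"linear":[0.002,0.015,0],"dr":[0,0,0]}]'
python3 - <<'E'
from h import *
rel((.494,.030),.06,83.2)
c=vision.camera_info("wrist"); im=vision.grab_frame("wrist"); im2=vision.grab_frame("top")[100:300,130:410]
cv2.imwrite("pics/w2.png",im); cv2.imwrite("pics/t2.png",cv2.resize(im2,None,fx=2.8,fy=2.8))
E
```

```text
time_s: 6.9
eef_pos: [0.4958, 0.0295, 0.1464]
ee_rot: [0.194, 3.135, -0.0]
contact_force: [0.3, -0.9, -2.4]
width: 0.0283
finger_force: 99.7
t 6.9 pos [0.4958 0.0295 0.1464] head 82.92 lin [0.0019 0.0003 0.0864] drz -0.28
```

View pics/w2.png

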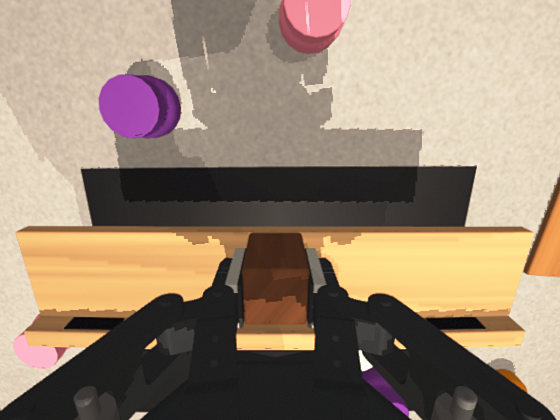

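View pics/t2.png

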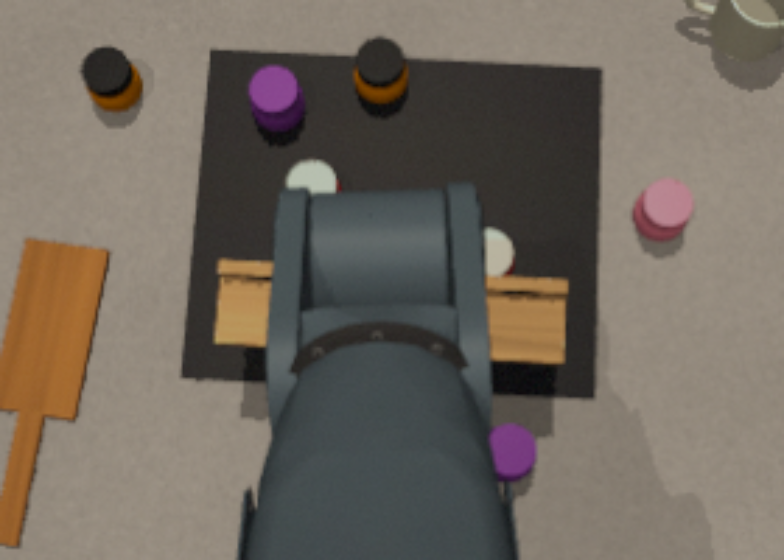

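The rail is held level with its lip towards the jars, and its ends are at about (217,300) and (567,320) in the top crop, clear of the jars. I'll lower it behind them.

```bash
python3 -m crank '[{"hand":0,"linear":[0.002,0,0.035],"dr":[0,0,0]},{"hand":0,"linear":[0.002,0,0.07],"dr":[0,0,0]},{"hand":0,"linear":[0.002,0,0.1],"dr":[0,0,0]},{"hand":0,"linear":[0.002,0,0.115],"dr":[0,0,0]},{"hand":0,"linear":[0.002,0,0.121],"dr":[0,0,0]}]'
python3 -m crank '[{"hand":0,"linear":[0,0,0.002],"dr":[0,0,0]},{"hand":0,"linear":[0,0,0.004],"dr":[0,0,0]},{"hand":0,"linear":[0,0,0.006],"dr":[0,0,0]},{"hand":0,"linear":[0,0,0.006],"dr":[0,0,0]},{"hand":0,"linear":[0,0,0.006],"dr":[0,0,0]}]'
python3 -c "
from h import *
rel((.5565,.0205),.0195,83.2)"
```

```text
time_s: 7.42
eef_pos: [0.4925, 0.0295, 0.0229]
ee_rot: [-0.196, -3.132, 0.0]
contact_force: [-0.2, -1.1, -2.8]
width: 0.0286
finger_force: 99.6
time_s: 7.83
eef_pos: [0.4943, 0.0302, 0.02]
ee_rot: [0.194, 3.134, 0.0]
contact_force: [-0.4, 0.1, -2.5]
width: 0.0288
finger_force: 99.7
t 7.8333 pos [0.4943 0.0302 0.02  ] head 82.93 lin [-0.0629 -0.002   0.0006] drz -0.27
```

```bash
python3 -m crank '[{"hand":0,"linear":[-0.005,0,0.001],"dr":[0,0,0]},{"hand":0,"linear":[-0.01,0,0.001],"dr":[0,0,0]},{"hand":0,"linear":[-0.015,0,0.001],"dr":[0,0,0]},{"hand":0,"linear":[-0.02,0,0.001],"dr":[0,0,0]},{"hand":0,"linear":[-0.025,0,0.001],"dr":[0,0,0]}]'
python3 -m crank '[{"hand":0,"linear":[-0.006,0,0],"dr":[0,0,0]},{"hand":0,"linear":[-0.012,0,0],"dr":[0,0,0]},{"hand":0,"linear":[-0.018,0,0],"dr":[0,0,0]},{"hand":0,"linear":[-0.024,0,0],"dr":[0,0,0]},{"hand":0,"linear":[-0.03,0,0],"dr":[0,0,0]}]'
python3 -m crank '[{"hand":0,"linear":[-0.006,0,0],"dr":[0,0,0]},{"hand":0,"linear":[-0.012,0,0],"dr":[0,0,0]},{"hand":0,"linear":[-0.017,0,0],"dr":[0,0,0]},{"hand":0,"linear":[-0.02,0,0],"dr":[0,0,0]},{"hand":0,"linear":[-0.022,0,0],"dr":[0,0,0]}]'
python3 - <<'E'
from h import *
rel((.5776,.0200),.0195,83.2)
im2=vision.grab_frame("top")[100:300,130:410]
im=vision.grab_frame("scene")
cv2.imwrite("pics/s3.png",np.vstack([cv2.resize(im2,(420,300)),cv2.resize(im[130:330,150:430],(420,300))]))
E
```

```text
time_s: 8.25
eef_pos: [0.5184, 0.0273, 0.0186]
ee_rot: [-0.194, -3.134, -0.0]
contact_force: [-9.9, 1.1, 11.6]
width: 0.0286
finger_force: 101.4
time_s: 8.67
eef_pos: [0.5483, 0.0236, 0.0186]
ee_rot: [-0.194, -3.134, -0.0]
contact_force: [-7.6, 0.7, 8.1]
width: 0.0289
finger_force: 101.5
time_s: 9.08
eef_pos: [0.5703, 0.0209, 0.0186]
ee_rot: [-0.194, -3.134, -0.0]
contact_force: [-9.1, 0.7, 10.7]
width: 0.0284
finger_force: 101.1
t 9.0833 pos [0.5703 0.0209 0.0186] head 82.9 lin [-0.0074  0.     -0.0009] drz -0.3
```

View pics/s3.png

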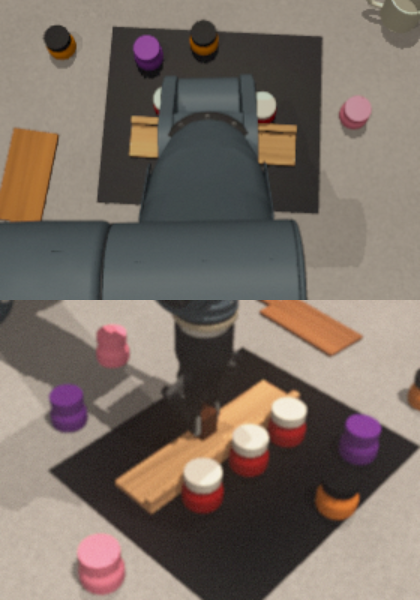

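All three jars are standing, and the rail is pushing two of them and is about to touch the third. I'll push slowly for the last 10 mm.

```bash
python3 -m crank '[{"hand":0,"linear":[-0.003,0,0],"dr":[0,0,0]},{"hand":0,"linear":[-0.006,0,0],"dr":[0,0,0]},{"hand":0,"linear":[-0.008,0,0],"dr":[0,0,0]},{"hand":0,"linear":[-0.009,0,0],"dr":[0,0,0]},{"hand":0,"linear":[-0.010,0,0],"dr":[0,0,0]}]'
python3 -m crank '[{"hand":0,"linear":[-0.0007,0,0],"dr":[0,0,0]},{"hand":0,"linear":[-0.0014,0,0],"dr":[0,0,0]},{"hand":0,"linear":[-0.002,0,0],"dr":[0,0,0]},{"hand":0,"linear":[-0.002,0,-0.0003],"dr":[0,0,0]},{"hand":0,"linear":[-0.002,0,-0.0003],"dr":[0,0,0]}]'
python3 - <<'E'
from h import *
im=vision.grab_frame("scene")
cv2.imwrite("pics/s4.png",cv2.resize(im[170:290,200:380],None,fx=4.4,fy=4.4,interpolation=cv2.INTER_CUBIC))
E
```

```text
time_s: 9.6
eef_pos: [0.5795, 0.0198, 0.0186]
ee_rot: [-0.194, -3.133, -0.0]
contact_force: [-10.7, 0.8, 10.9]
width: 0.029
finger_force: 101.5
time_s: 10.02
eef_pos: [0.5817, 0.0195, 0.0187]
ee_rot: [-0.194, -3.134, -0.0]
contact_force: [-6.5, 0.6, 5.9]
width: 0.0284
finger_force: 100.7
```

View pics/s4.png

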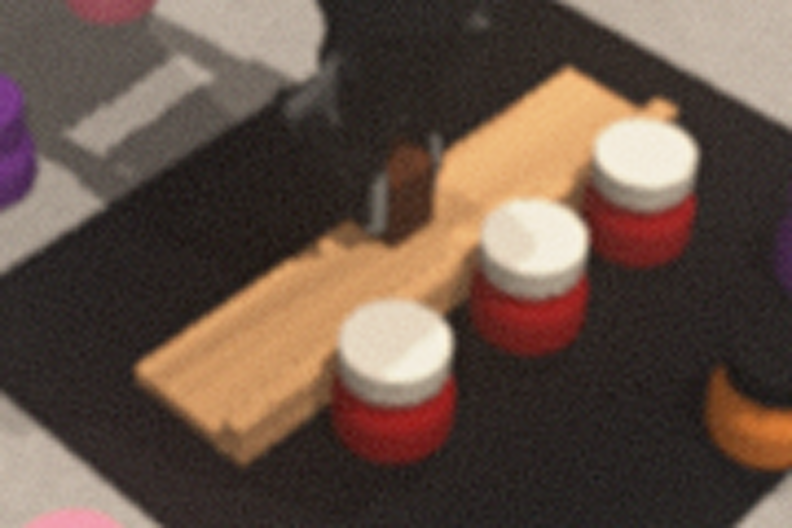

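The three jars stand in a row against the lip. I'll measure whether they're collinear before letting go.

```bash
cat >> h.py <<'E'
def lids(n):
    im=vision.grab_frame(n); hsv=cv2.cvtColor(im,cv2.COLOR_BGR2HSV)
    pr=[w2px(n,p) for p in [(.5,.2,0),(.5,-.15,0),(.75,.2,0),(.75,-.15,0)]]
    m=np.zeros(im.shape[:2],'uint8'); cv2.fillConvexPoly(m,cv2.convexHull(np.array(pr,'int32')),1)
    m&=((hsv[...,1]<60)&(hsv[...,2]>120)).astype('uint8')
    k,l,s,ce=cv2.connectedComponentsWithStats(m)
    N=np.array([.993,-.119]);U=np.array([.119,.993])
    for i in range(1,k):
        if s[i,4]>60:
            w=ray2w(n,ce[i],.048)[:2]; print(n,s[i],w.round(4),"n",(w@N).round(4),"u",(w@U).round(4))
E
python3 -c "
from h import *
lids('scene')"
```

```text
scene [335 197  24  20 371] [0.678 0.092] n 0.6623 u 0.1721
scene [310 216  24  21 396] [0.6679 0.0117] n 0.6618 u 0.0911
scene [277 239  26  22 459] [ 0.657  -0.0773] n 0.6616 u 0.0014
```

They're collinear along the rail's heading to within about 0.5 mm, so I'll release and retreat straight up.

```bash
python3 -m crank '[{"hand":0.02,"linear":[0,0,-0.0003],"dr":[0,0,0]},{"hand":0.034,"linear":[0,0,-0.0003],"dr":[0,0,0]},{"hand":0.05,"linear":[0,0,-0.0003],"dr":[0,0,0]},{"hand":0.07,"linear":[0,0,-0.0003],"dr":[0,0,0]},{"hand":0.07,"linear":[0,0,-0.0003],"dr":[0,0,0]}]' 20
python3 -m crank '[{"hand":0.07,"linear":[0,0,0],"dr":[0,0,0]},{"hand":0.07,"linear":[0,0,-0.01],"dr":[0,0,0]},{"hand":0.07,"linear":[0,0,-0.03],"dr":[0,0,0]},{"hand":0.07,"linear":[0,0,-0.06],"dr":[0,0,0]},{"hand":0.07,"linear":[0,0,-0.1],"dr":[0,0,0]}]'
python3 -m crank '[{"hand":0.07,"linear":[0.03,0,-0.03],"dr":[0,0,0]},{"hand":0.07,"linear":[0.06,0,-0.06],"dr":[0,0,0]},{"hand":0.07,"linear":[0.09,0,-0.08],"dr":[0,0,0]},{"hand":0.07,"linear":[0.13,0,-0.08],"dr":[0,0,0]},{"hand":0.07,"linear":[0.16,0,-0.08],"dr":[0,0,0]}]'
python3 - <<'E'
from h import *
lids('scene'); lids('top')
a=vision.grab_frame("top")[100:250,170:390]; b=vision.grab_frame("scene")[150:300,190:410]
cv2.imwrite("pics/f.png",np.vstack([cv2.resize(x,(440,300),interpolation=cv2.INTER_CUBIC) for x in(a,b)]))
E
```

```text
time_s: 10.53
eef_pos: [0.5825, 0.0193, 0.019]
ee_rot: [0.194, 3.135, -0.0]
contact_force: [0.2, -1.0, -0.6]
width: 0.0683
finger_force: 0.0
time_s: 10.95
eef_pos: [0.5808, 0.0194, 0.1188]
ee_rot: [-0.194, -3.132, 0.0]
contact_force: [0.4, -0.3, 0.1]
width: 0.0702
finger_force: 0.0
time_s: 11.37
eef_pos: [0.4213, 0.0393, 0.2004]
ee_rot: [0.194, 3.133, 0.0]
contact_force: [-0.8, 0.1, -1.2]
width: 0.0701
finger_force: 0.0
scene [335 198  24  19 363] [0.6781 0.0916] n 0.6625 u 0.1717
scene [310 216  24  21 395] [0.6677 0.0118] n 0.6616 u 0.0912
scene [277 238  26  23 469] [ 0.6564 -0.077 ] n 0.661 u 0.0016
top [232 153  19  18 251] [0.6757 0.0954] n 0.6596 u 0.1751
top [262 155  19  18 255] [0.6657 0.0153] n 0.6592 u 0.0945
top [296 157  18  18 253] [ 0.6544 -0.074 ] n 0.6586 u 0.0044
```

View pics/f.png

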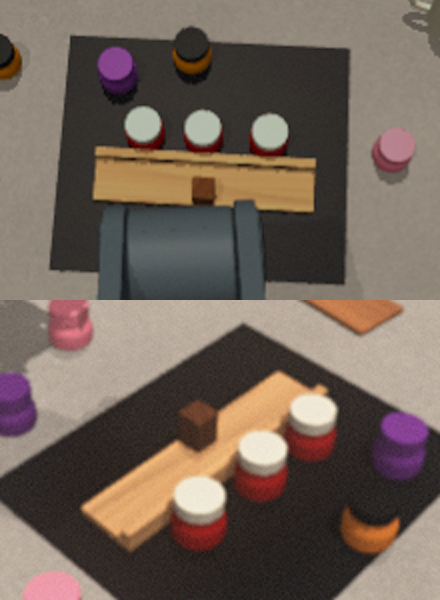

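The rail lies flat against the upright row of three jars, and the gripper is clear.

```bash
python3 -c "
from plant import ctrl
print(ctrl.sign_off())"
```

```text
the job is handed in; nothing more can be done
None
```

Job handed in: the three red jars stand upright in one straight line against the lip of the released rail, which lies flat on the counter; the arm took about 11.5 s.

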